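# Weigh a basket of fruit on the spring scale

### The arm

A 6-joint arm with a two-finger parallel gripper is mounted at the origin on a cart in front of the work surface, level with it; the furniture and walls round the work are solid. World frame = base frame: x ahead of the robot, y to its left, z up, the work surface at z = 0. Lengths are in m, angles in rad, forces in N, time in s.
With the tool pointing down it reaches from about 0.35 to 0.975 m from the base axis. Payload 7.1 kg.
Tool frame: the origin (TCP) lies midway between the tips of the shut fingers; the grasp point (between the pads) lies 19 mm behind it; x points along the fingers, y is the direction in which the jaws open and shut, and the axes are right-handed (so a half turn about x gives the same grasp; the last joint's range is limited). The gripper opens to 88 mm and grips with 3 to 60 N. Pads are 20 mm wide; open, the fingers measure 115 mm over their backs; the gripper's body (75 mm by 178 mm) begins 61 mm behind the grasp point.
Start: joints at [1.18, 0.423, 1.63, -0, 1.089, -0.019], TCP at [0.227, 0.582, 0.223] pointing down, gripper open.
Joint ranges: [-3, 3], [-0.9, 2.11], [0.09, 2.58], [-1.31, 4.45], [0.11, 2.69], [-2.54, 2.54]. Speed limits (rad/s): [2.39, 2.39, 3.01, 3.14, 3.14, 3.14].

### API

Orientations are given as a unit quaternion [x, y, z, w].
In Python, from station import r gives the robot as it stands. The module is installed in compiled form; this text tells all that it offers.
- The arm moves only by the tool arm_command, never from a script. Its argument "targets" is a list of rows, each an object of numbers: "jaw": the finger opening in cm, from 0 to 8.78; "tx", "ty", "tz": the shift along the tool's x, y, z in cm; "roll": the turn about the tool's x in rad. In form: [{"jaw": .., "tx": .., "ty": .., "tz": .., "roll": ..}, ...]. A call has exactly 8 rows; each row is the pose to reach, as a shift and turn from the pose commanded when the call began, along the tool's axes at that moment; what a row does not reach only later rows make up. A row lasts 1/12 s, in which the tool goes at most 41.7 mm and 7.16 degrees, less where a joint would pass 70% of its speed; a pose out of reach is approached as far as the arm can. A call with a gripper value outside its range is refused whole. The fingers move at their own pace and stop on an object; "squeeze" is the grip in N (left out, the last holds). Time passes only in rows, so rows that repeat a pose let the fingers close, or fill a call up. It gives the time, the measured TCP pose, the force and the opening at its end, in the units of the state.
- r.sense(): the state, without advancing time (a new reading comes with each control period).
- r.capture(name): name is "side" or "top"; returns (picture, depth): 384x512x3 uint8, red, green, blue; 384x512 float32, m along the optical axis (not along the pixel's ray), 0 where there is no reading.
- r.camera_params(name): a dict with "mtx" (3x3 intrinsics, pixels), "pose" (4x4, takes a point from camera to world coordinates). Camera axes: x right, y down, z forward; pixel columns grow to the right and rows downward; lengths in m; the calibration is good to about 2 mm. A picture is of the moment at which its call begins. camera_params takes no time and is no camera call.
- r.finish_job(): hands the job in, once; it reports no verdict.
The state is a dict: "clock": time; "joints": joint angles; "dq": joint speeds; "joint_torque": joint torques, N m; "tcp_pos": TCP position; "tcp_rot": TCP orientation; "wrist_force": force on the tool from outside, world axes, zero at the start; "moment": the same for the moment, N m; "gripper_width": finger opening in m.
Only numpy, scipy, OpenCV 4.12 (cv2) and the standard library are available. Lean on these libraries where they do the work, as an engineer would, in place of code of your own. Each camera call takes 0.05 s, during which the arm holds its last target.

### The job

Weigh the fruit basket: lift it by the wooden grip, hang its wire bail in the hook of the spring scale, and ease it down slowly (the hook sinking no faster than about 3 cm a second) until the scale alone carries the weight, so that the pointer does not jump or bounce when you let go. Do not press down on the hook, keep the fruit in the basket, leave it hanging free and still, and disturb nothing else.

Things in the scene. Friction and masses are not known exactly. Their poses are not given: they have to be found in the camera images.
- basket_grip (a point): Centre of the fruit basket's wooden grip: an upright block 24 mm (basket x) by 16 mm (basket y) by 38 mm high, rigid on a stem above the wire bail; grasp it across its 16 mm. Axes are the basket's: z up, y along its long side and its bail. The basket's underside is 197 mm below this point. Basket with fruit weighs anything from 0.28 to 0.98 kg, different each time and not told.
- bail_apex (a point): Apex of the basket's steel wire bail (axis of the 6 mm wire), 47 mm below the grip's centre, 150 mm above the underside. The bail stands upright in the basket's yz plane: legs at y = +-78 mm rise to 118 mm, then slope up to this apex, so that the hook finds the middle. Below it the opening is free down to the fruit, about 65 mm above the underside.
- hook_seat (a point): Where the bail's apex (wire axis) rests in the scale's hook; moves with the hook, 243 mm above the worktop unloaded. Axes: +x from the hook to the column behind, y across, z up. Hook: 8 mm wire in the xz plane, a trough open upward, 12 mm long at the bottom; its sides rise to a free tip at x = -18 mm and to the level arm at x = +18 mm, whose tops are 25 mm above this point.
- scale_stand: The spring scale, fixed: origin on the worktop straight below the hook seat, axes as the seat. Its foot is 10 mm thick, 130 mm wide, from x = -50 to +140 mm; the column's front (with carriage plate) is at x = 81 mm, 64 mm wide, 268 mm high. To hang the basket, its y along the scale's y, let the hook's tip pass under the bail's apex from the -x side, then go straight down.
- carriage (a joint): Travel of the hook and pointer of the spring scale, m: 0 unloaded, grows downward to a stop at 0.065. Spring 170 N/m (about 5.8 mm per 100 g), lightly damped (4 N s/m): it shows the downward force on the hook, whether from weight or from a hand that presses.
- lemon_centre (a point): Centre of the lemon (78 x 55 x 56 mm), loose in the basket.
- lime_centre (a point): Centre of the lime (60 x 48 x 48 mm), loose in the basket.
- basket_inside (a point): Centre of the space inside the slatted wooden basket, 34 mm above its underside; axes as the basket. The basket is 110 mm (x) by 150 mm (y; 162 mm over the bail's legs), walls 4 mm thick and 52 mm high, floor 6 mm.
- mug: Patterned mug, 98 mm high, bystander; origin under it.
- salt: Salt shaker, 44 mm wide, 90 mm high, bystander between the scale and the basket; origin under it.
- garlic: Garlic bulb, 58 mm high, bystander; origin under it.
- teaspoon: Teaspoon lying flat, 139 mm long, bystander; origin under its middle.
- timer: Round kitchen timer, 65 mm wide, 48 mm high, bystander; origin under it.
- tumbler: Glass tumbler, 81 mm wide, 98 mm high, bystander; origin under it.
Mind the look-alikes: they are no part of the job. Leave any turquoise look-alike of the part that bears lemon_centre alone.

How it is judged:
On the way, in this order (a step that is already met when the one before it is completed fails the run):
1. the basket is lifted clear of the worktop (height (world z) of basket_inside above 0.09 m), for 0.2 s.
2. the bail's apex lies in the hook's trough (distance between bail_apex and hook_seat below 0.01 m), for 0.2 s.
3. the scale carries the basket (distance between bail_apex and hook_seat below 0.01 m and value of joint carriage above 0.013 m and contact force between the fingers and anything else below 0.3 N), for 0.2 s.
At the end, for the whole second after the job is handed in: The basket hangs from the hook: the bail's apex within 10 mm of the hook's seat, basket upright within 0.2 rad and clear of the worktop and the scale's foot, lemon and lime in it; the pointer shows the load (hook sunk 13 to 60 mm) and is still (under 15 mm/s) (distance between bail_apex and hook_seat below 0.01 m and value of joint carriage between 0.013 and 0.06 m and velocity of joint carriage between -0.015 and 0.015 m/s and angle between basket_inside's own z axis and vertical below 0.2 rad and height (world z) of basket_inside above 0.055 m and horizontal distance between each of lemon_centre, lime_centre and basket_inside below 0.075 m and z of lemon_centre in the frame of basket_inside between -0.03 and 0.035 m and z of lime_centre in the frame of basket_inside between -0.03 and 0.035 m); the robot touches nothing.
It fails at once if the pointer jumps or bounces (hook faster than 45 mm/s) (velocity of joint carriage above 0.045 m/s or velocity of joint carriage below -0.045 m/s).
It fails at once if the basket is pressed down on the scale with more than 14 N (contact force between basket and scale_stand above 14 N).
It fails at once if the robot touches the scale with more than 5 N (contact force between any of the fingers, the arm and scale_stand above 5 N).
It fails at once if a bystander is moved more than 20 mm (distance of any of mug, salt, garlic, teaspoon, timer, tumbler from where it was at the start of the episode above 0.02 m).
It also fails if it takes over 58 s, if anything falls off the work surface, if the arm or the gripper's body presses on something with over 40 N, if the wrist force passes 120 N, or if a joint passes its speed limit or range.

## Working session

There is one attempt and no reset: what is moved stays moved. The work goes in short steps, Python scripts to look and compute and a tool call to move; the robot and the scene stay as the last step left them, time stands still between calls to the robot, and variables do not carry over. Pictures are saved under pics/ and viewed, and the job is handed in when it is done.

Besides the shell and the picture viewer there is one more tool, called after ">>>" as a command line: name --argument value ..., lists and objects as JSON in quotes. arm_command: Moves the arm, as the interface text tells. Its arguments: {"type":"object","properties":{"targets":{"type":"array"},"squeeze":{"type":"number"}},"required":["targets"]}

```bash
mkdir -p pics
cat > h.py <<'E'
import numpy as np, cv2
from station import r
def snap(n,tag):
    p,d=r.capture(n); cv2.imwrite(f'pics/{tag}.png',p[:,:,::-1]); np.save(f'pics/{tag}.npy',d); return p,d
def pts(n,d):
    c=r.camera_params(n);K=np.array(c['mtx']);T=np.array(c['pose'])
    v,u=np.mgrid[:d.shape[0],:d.shape[1]]
    P=np.stack([(u-K[0,2])*d/K[0,0],(v-K[1,2])*d/K[1,1],d],-1)
    return P@T[:3,:3].T+T[:3,3]
E
python3 - <<'E'
from h import *
np.set_printoptions(precision=4,suppress=True)
for n in('side','top'):
    snap(n,n+'0'); print(r.camera_params(n))
print(r.sense())
E
```

```text
{'mtx': array([[359.5681,   0.    , 255.3918],
       [  0.    , 359.5681, 184.9888],
       [  0.    ,   0.    ,   1.    ]]), 'pose': array([[ 0.5414, -0.6744,  0.502 , -0.0603],
       [-0.8408, -0.4366,  0.3202, -0.3492],
       [ 0.0032, -0.5954, -0.8034,  1.0808],
       [ 0.    ,  0.    ,  0.    ,  1.    ]])}
{'mtx': array([[478.3263,   0.    , 263.2496],
       [  0.    , 478.3263, 189.4376],
       [  0.    ,   0.    ,   1.    ]]), 'pose': array([[ 0.0082, -0.9925,  0.1216,  0.3479],
       [-0.9999, -0.0067,  0.0124, -0.0094],
       [-0.0114, -0.1217, -0.9925,  1.6287],
       [ 0.    ,  0.    ,  0.    ,  1.    ]])}
{'clock': 0.1, 'joints': array([ 1.18  ,  0.4238,  1.6306,  0.    ,  1.0886, -0.019 ]), 'dq': array([-0.0005, -0.0012, -0.0025, -0.0011,  0.0025,  0.0009]), 'joint_torque': array([ -0.0002, -54.5617, -27.4326,   0.0645,   0.0187,  -0.0001]), 'tcp_pos': array([0.2268, 0.5819, 0.222 ]), 'tcp_rot': array([ 0.1302,  0.695 , -0.1312,  0.6948]), 'wrist_force': array([0.9227, 0.0354, 0.5049]), 'moment': array([ 0.0007, -0.0507, -0.0298]), 'gripper_width': 0.08793218245261296}
```

View pics/side0.png

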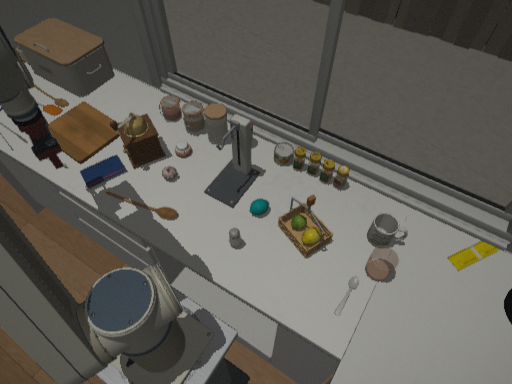

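View pics/top0.png

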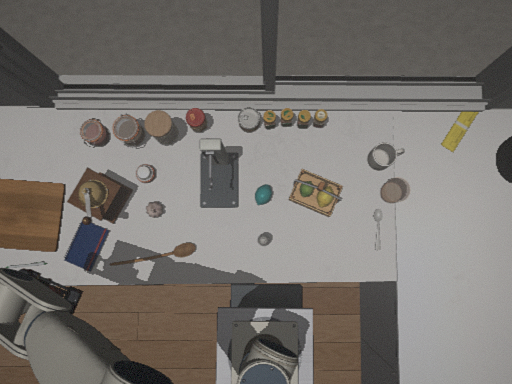

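Run:
```python
import cv2,numpy as np
s=cv2.imread('pics/side0.png');t=cv2.imread('pics/top0.png')
a=cv2.resize(s[105:265,200:350],None,fx=4,fy=4,interpolation=cv2.INTER_CUBIC)[:600]
cv2.imwrite('pics/sc.png',a)
b=cv2.resize(t[130:250,190:350],None,fx=5,fy=5,interpolation=cv2.INTER_CUBIC)
cv2.imwrite('pics/tc.png',b)
```

```text
(no output)
```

View pics/sc.png

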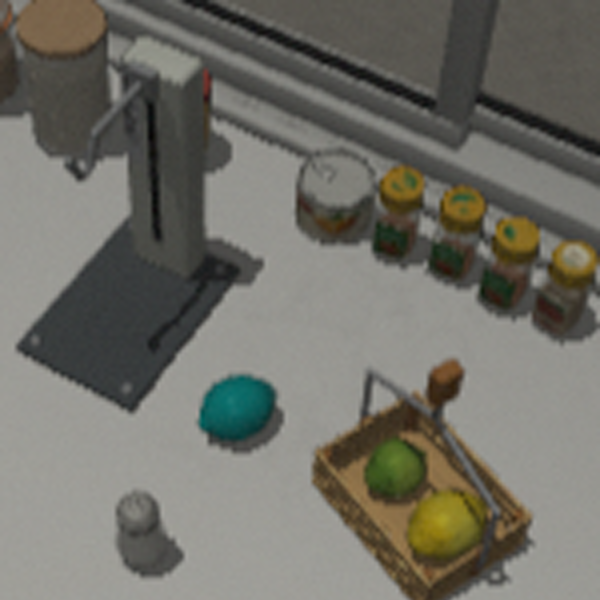

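View pics/tc.png

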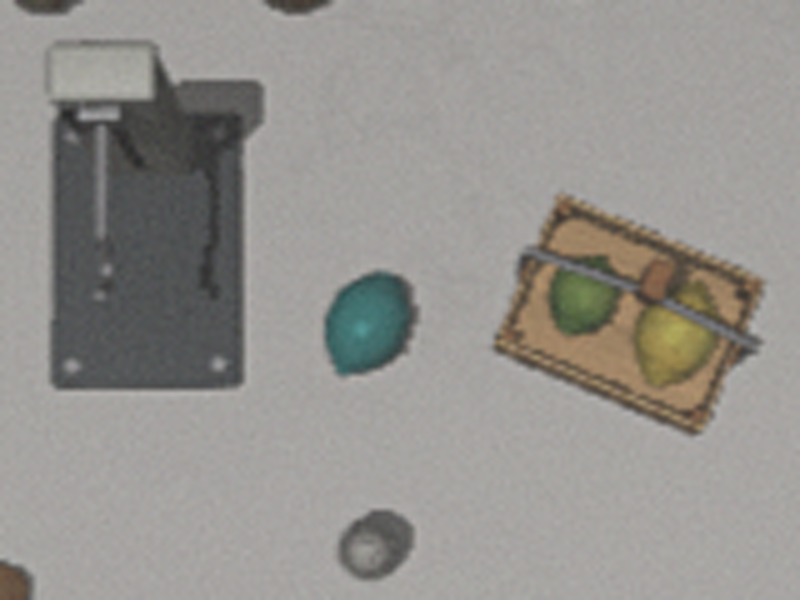

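```bash
cat > m0.py <<'E'
from h import *
np.set_printoptions(precision=4,suppress=True)
def tri(us,ut):
    A=[];b=[]
    for n,u in(('side',us),('top',ut)):
        c=r.camera_params(n);K=c['mtx'];T=c['pose']
        d=T[:3,:3]@np.linalg.inv(K)@[u[0],u[1],1];d/=np.linalg.norm(d)
        M=np.eye(3)-np.outer(d,d);A.append(M);b.append(M@T[:3,3])
    p=np.linalg.lstsq(np.vstack(A),np.hstack(b),rcond=None)[0]
    return p,[np.linalg.norm(A[i]@p-b[i]) for i in(0,1)]
def s(u,v): return (u/4+200-.375,v/4+105-.375)
def t(u,v): return (u/5+190-.4,v/5+130-.4)
if __name__=='__main__':
    print('grip',tri(s(445,383),t(657,282)))
    for n in('side','top'):
        d=np.load(f'pics/{n}0.npy');P=pts(n,d);im=cv2.imread(f'pics/{n}0.png')
        hsv=cv2.cvtColor(im,cv2.COLOR_BGR2HSV).astype(int)
        if n=='side': reg=(slice(192,210),slice(304,318))
        else: reg=(slice(178,194),slice(315,330))
        Q=P[reg].reshape(-1,3);z=Q[:,2]
        m=z>0.17
        print(n,'grip pts',m.sum(),Q[m].mean(0),Q[m].min(0),Q[m].max(0))
        X=P.reshape(-1,3);hh=hsv.reshape(-1,3)
        # basket rim
        near=(abs(X[:,0]-.44)<.2)&(X[:,1]<-.03)&(X[:,1]>-.3)
        m=near&(X[:,2]>.044)&(X[:,2]<.058)
        R=cv2.minAreaRect(X[m][:,:2].astype(np.float32)*1000);print('rim',m.sum(),R,np.median(X[m][:,2]))
        # lemon, lime
        for nm,lo,hi in(('lemon',22,33),('lime',34,55)):
            m=near&(hh[:,0]>=lo)&(hh[:,0]<=hi)&(hh[:,1]>110)&(X[:,2]>.01)
            print(nm,m.sum(),np.median(X[m],0))
        # foot
        m=(abs(X[:,2]-.010)<.006)&(hh[:,2]<100)&(X[:,1]>0.02)&(X[:,1]<.22)&(X[:,0]>.3)&(X[:,0]<.75)
        M=m.reshape(d.shape).astype(np.uint8)
        M=cv2.morphologyEx(M,cv2.MORPH_OPEN,np.ones((3,3),np.uint8)).astype(bool)
        R=cv2.minAreaRect(P[M][:,:2].astype(np.float32)*1000);print('foot',M.sum(),R,np.median(P[M][:,2]))
        m=(X[:,2]>.255)&(X[:,2]<.285)&(X[:,1]>0)&(X[:,1]<.2)&(X[:,0]>.35)&(X[:,0]<.75)
        R=cv2.minAreaRect(X[m][:,:2].astype(np.float32)*1000);print('coltop/arm',m.sum(),R,np.median(X[m][:,2]),X[m].min(0),X[m].max(0))
        m=(X[:,2]>.2)&(X[:,1]>0.03)&(X[:,1]<.2)&(X[:,0]>.35)&(X[:,0]<.57)
        o=np.argsort(X[m][:,0]);print(X[m][o][:40:1])
E
python3 m0.py
```

```text
grip (array([ 0.5352, -0.1657,  0.195 ]), [np.float64(0.00013240574843726138), np.float64(0.00013240574843765247)])
side grip pts 85 [ 0.5225 -0.1689  0.2157] [-0.0603 -0.3492  0.17  ] [ 0.5437 -0.1546  1.0808]
rim 525 ((532.845458984375, -167.05592346191406), (158.56256103515625, 112.89436340332031), 66.59932708740234) 0.05122426002617653
lemon 291 [ 0.5104 -0.199   0.0514]
lime 156 [ 0.5358 -0.1387  0.0463]
foot 1149 ((579.84033203125, 158.0444793701172), (195.26544189453125, 125.2607650756836), 0.9777709245681763) 0.010983739268284332
coltop/arm 273 ((587.775146484375, 162.59364318847656), (63.6459846496582, 149.43170166015625), 89.11320495605469) 0.2677899011472086 [0.513  0.1301 0.2551] [0.6629 0.1936 0.2814]
[[0.513  0.1611 0.2641]
 [0.5143 0.1582 0.2646]
 [0.5143 0.1587 0.2598]
 [0.5154 0.1627 0.2655]
 [0.516  0.1561 0.2599]
 [0.5173 0.1603 0.2652]
 [0.5175 0.1579 0.2529]
 [0.518  0.1574 0.2618]
 [0.5196 0.1602 0.2449]
 [0.5209 0.1568 0.2504]
 [0.521  0.1563 0.2552]
 [0.5224 0.1585 0.2434]
 [0.5248 0.1569 0.2375]
 [0.5251 0.1567 0.242 ]
 [0.5258 0.162  0.2335]
 [0.527  0.1579 
[... 1486 characters left out ...]
]
 [0.5297 0.1579 0.2435]
 [0.5299 0.161  0.2415]
 [0.5307 0.1647 0.2354]
 [0.5332 0.1614 0.2392]
 [0.5332 0.1644 0.239 ]
 [0.5341 0.1592 0.2329]
 [0.5359 0.1582 0.2415]
 [0.5362 0.1615 0.2392]
 [0.5367 0.1649 0.2352]
 [0.539  0.1614 0.2402]
 [0.5392 0.1586 0.2387]
 [0.5398 0.1651 0.2343]
 [0.5412 0.1637 0.2456]
 [0.5416 0.1611 0.2429]
 [0.5416 0.1582 0.2428]
 [0.5432 0.163  0.2518]
 [0.5433 0.1601 0.2517]
 [0.5442 0.158  0.2452]
 [0.5454 0.1624 0.2573]
 [0.5461 0.1601 0.2527]
 [0.5472 0.1581 0.2449]
 [0.5477 0.1648 0.2616]
 [0.5482 0.1594 0.2582]
 [0.5483 0.1624 0.2575]
 [0.5498 0.1642 0.2672]
 [0.5503 0.1617 0.2638]
 [0.5509 0.1593 0.2598]]
  return _methods._mean(a, axis=axis, dtype=dtype,
  ret = um.true_divide(
```

```bash
cat > g.py <<'E'
import sys
from h import *
from scipy.spatial.transform import Rotation as Ro
np.set_printoptions(precision=3,suppress=True)
def go(x,y,z,yaw=None):
    s=r.sense();R=Ro.from_quat(s['tcp_rot']).as_matrix()
    d=R.T@(np.array([x,y,z])-s['tcp_pos'])*100
    ya=np.degrees(np.arctan2(R[1,1],R[0,1]))
    print('t',s['clock'],'tcp',s['tcp_pos'],'yawY deg',ya,'down',R[:,0],'j',s['joints'],'F',s['wrist_force'],'w',s['gripper_width'])
    print('shift cm',d, 'roll', None if yaw is None else -np.radians((yaw-ya+180)%360-180))
if __name__=='__main__': go(*map(float,sys.argv[1:]))
E
python3 g.py 0.534 -0.165 0.30 66.6; python3 g.py 0.534 -0.165 0.30 -113.4
```

```text
t 0.1 tcp [0.227 0.582 0.222] yawY deg 68.69674736905284 down [-0.001 -0.001 -1.   ] j [ 1.18   0.424  1.631  0.     1.089 -0.019] F [0.923 0.035 0.505] w 0.08793218245261296
shift cm [ -7.725 -58.433  55.75 ] roll 0.03659514517250088
t 0.1 tcp [0.227 0.582 0.222] yawY deg 68.69674736905284 down [-0.001 -0.001 -1.   ] j [ 1.18   0.424  1.631  0.     1.089 -0.019] F [0.923 0.035 0.505] w 0.08793218245261296
shift cm [ -7.725 -58.433  55.75 ] roll -3.104997508417292
```

>>> arm_command --targets '[{"jaw":5,"tx":-2,"ty":-2.5,"tz":2.4,"roll":0},{"jaw":5,"tx":-4,"ty":-5.2,"tz":5,"roll":0},{"jaw":5,"tx":-6,"ty":-8,"tz":7.6,"roll":0},{"jaw":5,"tx":-8,"ty":-10.8,"tz":10.3,"roll":0.01},{"jaw":5,"tx":-8,"ty":-13.6,"tz":13,"roll":0.02},{"jaw":5,"tx":-8,"ty":-16.4,"tz":15.7,"roll":0.03},{"jaw":5,"tx":-8,"ty":-19.2,"tz":18.3,"roll":0.037},{"jaw":5,"tx":-8,"ty":-22,"tz":21,"roll":0.037}]'

```text
clock: 0.77
tcp_pos: [0.3428, 0.2992, 0.3027]
tcp_rot: [0.144, 0.692, -0.144, 0.692]
wrist_force: [0.4, -0.2, -0.3]
gripper_width: 0.05
```

>>> arm_command --targets '[{"jaw":5,"tx":0,"ty":-2.7,"tz":2.6,"roll":0},{"jaw":5,"tx":0,"ty":-5.4,"tz":5.2,"roll":0},{"jaw":5,"tx":0,"ty":-8.1,"tz":7.8,"roll":0},{"jaw":5,"tx":0,"ty":-10.8,"tz":10.3,"roll":0},{"jaw":5,"tx":0,"ty":-13.5,"tz":12.9,"roll":0},{"jaw":5,"tx":0,"ty":-16.2,"tz":15.5,"roll":0},{"jaw":5,"tx":0,"ty":-18.9,"tz":18.1,"roll":0},{"jaw":5,"tx":0,"ty":-21.6,"tz":20.7,"roll":0}]'

```text
clock: 1.43
tcp_pos: [0.4468, 0.0187, 0.3026]
tcp_rot: [0.144, 0.692, -0.144, 0.692]
wrist_force: [1.4, 0.6, 0.4]
gripper_width: 0.0501
```

```bash
python3 g.py 0.534 -0.165 0.26 66.6
```

```text
t 1.4333 tcp [0.447 0.019 0.303] yawY deg 66.57223589403577 down [-0.  0. -1.] j [ 0.015  0.057  1.919  0.     1.166 -1.147] F [1.372 0.613 0.427] w 0.05009209589876875
shift cm [  4.261 -13.386  15.3  ] roll -0.00048457506294829534
```

>>> arm_command --targets '[{"jaw":5,"tx":0,"ty":-2.4,"tz":2.7,"roll":0},{"jaw":5,"tx":0,"ty":-4.8,"tz":5.4,"roll":0},{"jaw":5,"tx":0,"ty":-7.2,"tz":8.1,"roll":0},{"jaw":5,"tx":0,"ty":-9.5,"tz":10.8,"roll":0},{"jaw":5,"tx":0,"ty":-11.5,"tz":13.2,"roll":0},{"jaw":5,"tx":1,"ty":-12.8,"tz":14.6,"roll":0},{"jaw":5,"tx":2.5,"ty":-13.4,"tz":15.3,"roll":0},{"jaw":5,"tx":4,"ty":-13.4,"tz":15.3,"roll":0}]'

```text
clock: 2.1
tcp_pos: [0.5348, -0.1654, 0.262]
tcp_rot: [0.144, 0.692, -0.144, 0.693]
wrist_force: [0.3, 0.1, 0.5]
gripper_width: 0.0497
```

```bash
python3 - <<'E'
from h import *
snap('side','s1');snap('top','t1')
a=cv2.imread('pics/s1.png');b=cv2.imread('pics/t1.png')
a=cv2.resize(a[140:270,240:360],None,fx=4,fy=4,interpolation=cv2.INTER_CUBIC)
b=cv2.resize(b[150:280,260:360],None,fx=4,fy=4,interpolation=cv2.INTER_CUBIC)[:520]
cv2.imwrite('pics/c1.png',np.hstack([a[:520,:400],b[:,:400]]))
E
python3 g.py 0.534 -0.165 0.18 66.6
```

```text
t 2.2 tcp [ 0.532 -0.163  0.26 ] yawY deg 66.51669032563926 down [-0.005  0.002 -1.   ] j [-0.319  0.283  1.745 -0.     1.119 -1.48 ] F [-0.899 -0.261 -0.053] w 0.05037648906261947
shift cm [ 7.99  -0.086  0.273] roll -0.0014540281163593623
```

View pics/c1.png

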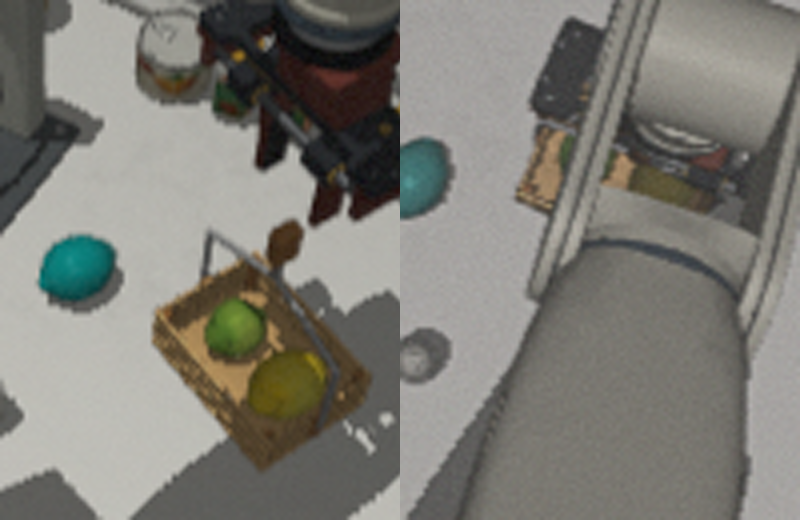

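>>> arm_command --targets '[{"jaw":5,"tx":1.2,"ty":0,"tz":0.1,"roll":0},{"jaw":5,"tx":2.8,"ty":0,"tz":0.1,"roll":0},{"jaw":5,"tx":4.5,"ty":0,"tz":0.1,"roll":0},{"jaw":5,"tx":6,"ty":0,"tz":0.1,"roll":0},{"jaw":5,"tx":7.2,"ty":0,"tz":0.1,"roll":0},{"jaw":5,"tx":7.9,"ty":0,"tz":0.1,"roll":0},{"jaw":5,"tx":7.9,"ty":0,"tz":0.1,"roll":0},{"jaw":5,"tx":7.9,"ty":0,"tz":0.1,"roll":0}]'

```text
clock: 2.87
tcp_pos: [0.5351, -0.1635, 0.1839]
tcp_rot: [0.143, 0.692, -0.143, 0.692]
wrist_force: [0.0, 0.8, -0.6]
gripper_width: 0.0499
```

```bash
cat > tare.py <<'E'
from h import *
import sys
np.set_printoptions(precision=3,suppress=True)
F=[];Z=[]
for i in range(int(sys.argv[1])):
    r.capture('side');s=r.sense();F.append(s['wrist_force']);Z.append(s['tcp_pos'])
F=np.array(F);print(s['clock'],'F',F.mean(0),'sd',F.std(0),'tcp',np.mean(Z,0),np.std(Z,0),s['gripper_width'],'mom',s['moment'])
E
python3 - <<'E'
from h import *
snap('side','s2')
a=cv2.imread('pics/s2.png')
cv2.imwrite('pics/c2.png',cv2.resize(a[140:270,240:360],None,fx=4,fy=4,interpolation=cv2.INTER_CUBIC))
E
python3 tare.py 10
```

```text
3.4167 F [-0.15   0.215  0.065] sd [0.646 0.429 0.598] tcp [ 0.535 -0.164  0.184] [0. 0. 0.] 0.049997014325367656 mom [-0.071 -0.054  0.009]
```

View pics/c2.png

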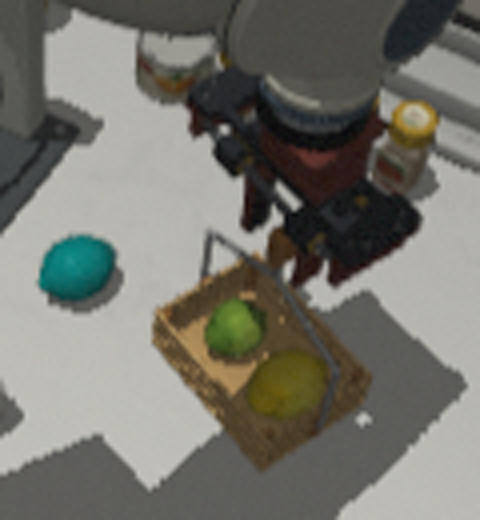

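>>> arm_command --targets '[{"jaw":5,"tx":0.3,"ty":0,"tz":0,"roll":0},{"jaw":4,"tx":0.3,"ty":0,"tz":0,"roll":0},{"jaw":3,"tx":0.3,"ty":0,"tz":0,"roll":0},{"jaw":2.4,"tx":0.3,"ty":0,"tz":0,"roll":0},{"jaw":1.9,"tx":0.3,"ty":0,"tz":0,"roll":0},{"jaw":1.2,"tx":0.3,"ty":0,"tz":0,"roll":0},{"jaw":0.8,"tx":0.3,"ty":0,"tz":0,"roll":0},{"jaw":0.5,"tx":0.3,"ty":0,"tz":0,"roll":0}]' --squeeze 35

```text
clock: 4.08
tcp_pos: [0.5345, -0.1637, 0.1803]
tcp_rot: [0.144, 0.693, -0.144, 0.692]
wrist_force: [-1.7, -2.6, -1.4]
gripper_width: 0.0159
```

```bash
python3 tare.py 4;python3 g.py 0.534 -0.165 0.18 66.6
```

```text
4.2833 F [-1.441 -1.871 -2.939] sd [0.504 0.152 0.414] tcp [ 0.534 -0.164  0.18 ] [0. 0. 0.] 0.015615365815120701 mom [-0.371  0.124  0.005]
t 4.2833 tcp [ 0.534 -0.164  0.18 ] yawY deg 66.57009037494753 down [-0.001  0.    -1.   ] j [-0.318  0.382  1.81  -0.     0.951 -1.48 ] F [-1.966 -1.809 -3.632] w 0.015615365815120701
shift cm [ 0.037 -0.144  0.009] roll -0.0005220214352028036
```

>>> arm_command --targets '[{"jaw":0.5,"tx":-0.5,"ty":0,"tz":0,"roll":0},{"jaw":0.5,"tx":-1.5,"ty":0,"tz":0,"roll":0},{"jaw":0.5,"tx":-3,"ty":0,"tz":0,"roll":0},{"jaw":0.5,"tx":-5,"ty":0,"tz":0,"roll":0},{"jaw":0.5,"tx":-7,"ty":0,"tz":0,"roll":0},{"jaw":0.5,"tx":-9,"ty":0,"tz":0,"roll":0},{"jaw":0.5,"tx":-10.5,"ty":0,"tz":0,"roll":0},{"jaw":0.5,"tx":-11.5,"ty":0,"tz":0,"roll":0}]'

```text
clock: 4.95
tcp_pos: [0.5352, -0.1634, 0.2977]
tcp_rot: [0.144, 0.692, -0.143, 0.693]
wrist_force: [-0.4, -0.5, -9.4]
gripper_width: 0.0158
```

>>> arm_command --targets '[{"jaw":0.5,"tx":-0.8,"ty":0,"tz":0,"roll":-0.02},{"jaw":0.5,"tx":-1.6,"ty":0,"tz":0,"roll":-0.07},{"jaw":0.5,"tx":-2.4,"ty":0,"tz":0,"roll":-0.14},{"jaw":0.5,"tx":-2.9,"ty":0,"tz":0,"roll":-0.22},{"jaw":0.5,"tx":-3,"ty":0,"tz":0,"roll":-0.3},{"jaw":0.5,"tx":-3,"ty":0,"tz":0,"roll":-0.37},{"jaw":0.5,"tx":-3,"ty":0,"tz":0,"roll":-0.41},{"jaw":0.5,"tx":-3,"ty":0,"tz":0,"roll":-0.425}]'

```text
clock: 5.62
tcp_pos: [0.5342, -0.1633, 0.3249]
tcp_rot: [-0.006, 0.708, 0.007, 0.706]
wrist_force: [0.3, 0.8, -10.1]
gripper_width: 0.0158
```

```bash
python3 tare.py 30;python3 g.py 0.44 0.10 0.325 90.9
python3 - <<'E'
from h import *
p,d=snap('side','s3')
a=cv2.imread('pics/s3.png')
cv2.imwrite('pics/c3.png',cv2.resize(a[90:250,230:370],None,fx=3.7,fy=3.7,interpolation=cv2.INTER_CUBIC))
E
```

```text
7.1167 F [-0.106  0.091 -9.575] sd [0.51  0.507 0.465] tcp [ 0.535 -0.164  0.326] [0. 0. 0.] 0.015608713859505073 mom [ 0.059  0.031 -0.042]
t 7.1167 tcp [ 0.535 -0.164  0.326] yawY deg 90.9271126673735 down [-0. -0. -1.] j [-0.318  0.221  1.671 -0.     1.25  -1.905] F [ 0.634 -0.068 -8.533] w 0.015608713859505073
shift cm [ 0.066 26.513 -9.06 ] roll 0.0004732053146656383
```

View pics/c3.png

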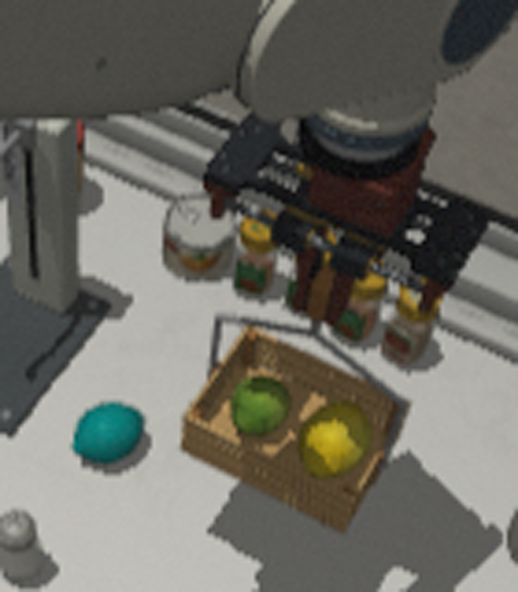

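>>> arm_command --targets '[{"jaw":0.5,"tx":0,"ty":0.4,"tz":-0.5,"roll":0},{"jaw":0.5,"tx":0,"ty":1.3,"tz":-1.6,"roll":0},{"jaw":0.5,"tx":0,"ty":2.7,"tz":-3,"roll":0},{"jaw":0.5,"tx":0,"ty":4.5,"tz":-4.6,"roll":0},{"jaw":0.5,"tx":0,"ty":6.7,"tz":-6.2,"roll":0},{"jaw":0.5,"tx":0,"ty":9,"tz":-7.7,"roll":0},{"jaw":0.5,"tx":0,"ty":11.4,"tz":-8.8,"roll":0},{"jaw":0.5,"tx":0,"ty":13.8,"tz":-9.5,"roll":0}]'

```text
clock: 7.83
tcp_pos: [0.4356, -0.0262, 0.3257]
tcp_rot: [-0.005, 0.707, 0.006, 0.707]
wrist_force: [0.2, 0.1, -9.4]
gripper_width: 0.0156
```

>>> arm_command --targets '[{"jaw":0.5,"tx":0,"ty":2.4,"tz":0,"roll":0},{"jaw":0.5,"tx":0,"ty":4.8,"tz":0,"roll":0},{"jaw":0.5,"tx":0,"ty":7.2,"tz":0,"roll":0},{"jaw":0.5,"tx":0,"ty":9.6,"tz":0,"roll":0},{"jaw":0.5,"tx":0,"ty":12,"tz":0,"roll":0},{"jaw":0.5,"tx":0,"ty":14.2,"tz":0,"roll":0},{"jaw":0.5,"tx":0,"ty":16,"tz":0,"roll":0},{"jaw":0.5,"tx":0,"ty":17.3,"tz":0,"roll":0}]'

```text
clock: 8.5
tcp_pos: [0.4342, 0.1475, 0.3259]
tcp_rot: [-0.006, 0.707, 0.006, 0.707]
wrist_force: [-0.2, 0.9, -9.7]
gripper_width: 0.0158
```

```bash
python3 g.py 0.44 0.160 0.325 90.9
python3 - <<'E'
from h import *
r.capture('top')
p,d=snap('side','s4');snap('top','t4')
a=cv2.imread('pics/s4.png');b=cv2.imread('pics/t4.png')
a=cv2.resize(a[80:230,160:310],None,fx=4,fy=4,interpolation=cv2.INTER_CUBIC)
b=cv2.resize(b[130:280,180:230],None,fx=4,fy=4,interpolation=cv2.INTER_CUBIC)
cv2.imwrite('pics/c4.png',np.hstack([a,b]))
E
```

```text
t 8.5 tcp [0.434 0.147 0.326] yawY deg 90.99229145315631 down [ 0.     0.001 -1.   ] j [ 0.301  0.052  1.869  0.001  1.22  -1.287] F [-0.218  0.866 -9.664] w 0.015797050827242056
shift cm [0.094 1.242 0.599] roll 0.001610789729027415
```

View pics/c4.png

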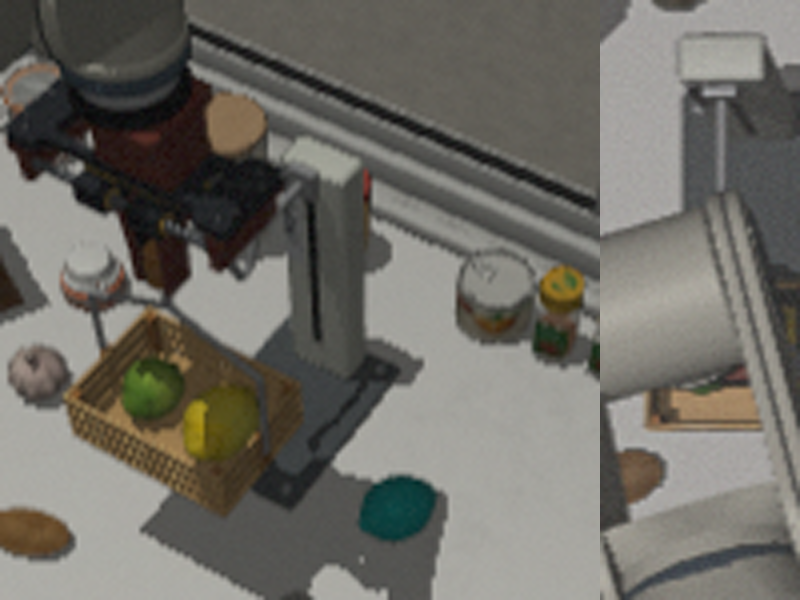

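Run:
```python
from h import *
print(r.sense()['tcp_pos'])
P=pts('side',np.load('pics/s4.npy')).reshape(-1,3)
n=(abs(P[:,0]-.434)<.12)&(abs(P[:,1]-.15)<.13)
q=P[n];h,e=np.histogram(q[:,2],np.arange(.13,.32,.004));print(list(zip(e.round(3),h)))
for lo,hi in((.188,.206),(.19,.204)):
    m=n&(P[:,2]>lo)&(P[:,2]<hi)
    X=P[m];x0,x1=np.percentile(X[:,0],[1,99]);y0,y1=np.percentile(X[:,1],[1,99]);print(x0,x1,y0,y1,(x0+x1)/2,(y0+y1)/2)
    print(cv2.minAreaRect(X[:,:2].astype(np.float32)*1000))
P=pts('top',np.load('pics/t4.npy')).reshape(-1,3)
n=(abs(P[:,0]-.434)<.12)&(abs(P[:,1]-.15)<.13)
m=n&(P[:,2]>.185)&(P[:,2]<.206);X=P[m];print(X.min(0),X.max(0))
```

```text
[0.43432576 0.14649316 0.32578406]
[(np.float64(0.13), np.int64(0)), (np.float64(0.134), np.int64(0)), (np.float64(0.138), np.int64(0)), (np.float64(0.142), np.int64(3)), (np.float64(0.146), np.int64(36)), (np.float64(0.15), np.int64(247)), (np.float64(0.154), np.int64(89)), (np.float64(0.158), np.int64(61)), (np.float64(0.162), np.int64(85)), (np.float64(0.166), np.int64(121)), (np.float64(0.17), np.int64(55)), (np.float64(0.174), np.int64(94)), (np.float64(0.178), np.int64(122)), (np.float64(0.182), np.int64(145)), (np.float64(0.186), np.int64(105)), (np.float64(0.19), np.int64(145)), (np.float64(0.194), np.int64(211)), (np.float64(0.198), np.int64(190)), (np.float64(0.202), np.int64(62)), (np.float64(0.206), np.int64(44)), (np.float64(0.21), np.int64(3)), (np.float64(0.214), np.int64(5)), (np.float64(0.218), np.int64(2)), (np.float64(0.222), np.int64(3)), (np.float64(0.226), np.int64(3)), (np.float64(0.23), np.int64(3)), (np.float64(0.234), np.int64(8)), (np.float64(0.238), np.int64(10)), (np.float64(0.242), np.int64(9)), (np.float64(0.246), np.int64(9)), (np.float64(0.25), np.int
[... 364 characters left out ...]
(0.294), np.int64(9)), (np.float64(0.298), np.int64(3)), (np.float64(0.302), np.int64(3)), (np.float64(0.306), np.int64(1)), (np.float64(0.31), np.int64(1)), (np.float64(0.314), np.int64(1))]
0.37833744693051524 0.4884188648678612 0.07362573683424686 0.22575213034019598 0.4333781558991882 0.1496889335872214
((433.708251953125, 149.14517211914062), (112.42195892333984, 159.5643768310547), 0.9681118726730347)
0.3782667262068247 0.48856221691542967 0.07410386819911573 0.22602461191293294 0.4334144715611272 0.15006424005602434
((433.708251953125, 149.14517211914062), (112.42195892333984, 159.5643768310547), 0.9681118726730347)
[0.37880544 0.06849996 0.18549527] [0.48895124 0.22366409 0.20589637]
```

>>> arm_command --targets '[{"jaw":0.5,"tx":0,"ty":0.5,"tz":0.3,"roll":0},{"jaw":0.5,"tx":0,"ty":1.0,"tz":1.2,"roll":0},{"jaw":0.5,"tx":0,"ty":1.25,"tz":2.7,"roll":0},{"jaw":0.5,"tx":0,"ty":1.25,"tz":4.5,"roll":0},{"jaw":0.5,"tx":0,"ty":1.25,"tz":6.3,"roll":0},{"jaw":0.5,"tx":0,"ty":1.25,"tz":8,"roll":0},{"jaw":0.5,"tx":0,"ty":1.25,"tz":9.3,"roll":0},{"jaw":0.5,"tx":0,"ty":1.25,"tz":10,"roll":0}]'

```text
clock: 9.32
tcp_pos: [0.5372, 0.1596, 0.3255]
tcp_rot: [-0.005, 0.707, 0.005, 0.708]
wrist_force: [-0.9, -0.3, -9.6]
gripper_width: 0.0158
```

```bash
python3 - <<'E'
from h import *
r.capture('side');r.capture('side')
p,d=snap('side','s5');snap('top','t5')
a=cv2.imread('pics/s5.png');b=cv2.imread('pics/t5.png')
cv2.imwrite('pics/c5.png',cv2.resize(a[100:220,170:310],None,fx=5,fy=5,interpolation=cv2.INTER_CUBIC))
P=pts('side',d).reshape(-1,3)
n=(abs(P[:,0]-.534)<.08)&(abs(P[:,1]-.16)<.13)
m=n&(P[:,2]>.188)&(P[:,2]<.206);X=P[m]
print(cv2.minAreaRect(X[:,:2].astype(np.float32)*1000),np.percentile(X,[1,99],axis=0))
E
python3 g.py 0.5345 0.159 0.2925 90.9
```

```text
((534.633056640625, 160.37319946289062), (112.61033630371094, 161.1992645263672), 1.2645190954208374) [[0.47926563 0.08405214 0.18827753]
 [0.5892562  0.23566536 0.20524767]]
t 9.5167 tcp [0.534 0.16  0.325] yawY deg 90.89947195721913 down [-0.002 -0.    -1.   ] j [ 0.269  0.219  1.674  0.     1.25  -1.318] F [-0.242  0.388 -8.821] w 0.015906345957682373
shift cm [ 3.271 -0.067  0.048] roll -9.216085117592407e-06
```

View pics/c5.png

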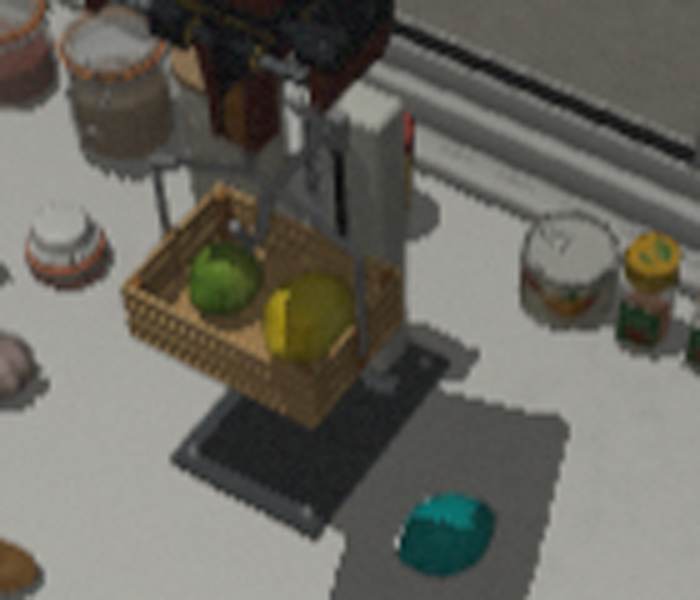

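>>> arm_command --targets '[{"jaw":0.5,"tx":0.4,"ty":0,"tz":0,"roll":0},{"jaw":0.5,"tx":1.1,"ty":0,"tz":0,"roll":0},{"jaw":0.5,"tx":1.9,"ty":0,"tz":0,"roll":0},{"jaw":0.5,"tx":2.7,"ty":0,"tz":0,"roll":0},{"jaw":0.5,"tx":3.4,"ty":0,"tz":0,"roll":0},{"jaw":0.5,"tx":3.9,"ty":0,"tz":0,"roll":0},{"jaw":0.5,"tx":4.2,"ty":0,"tz":0,"roll":0},{"jaw":0.5,"tx":4.4,"ty":0,"tz":0,"roll":0}]'

```text
clock: 10.18
tcp_pos: [0.5344, 0.1599, 0.281]
tcp_rot: [-0.006, 0.707, 0.006, 0.707]
wrist_force: [0.0, 0.0, -9.6]
gripper_width: 0.0158
```

```bash
python3 tare.py 8;python3 - <<'E'
from h import *
p,d=snap('side','s6')
a=cv2.imread('pics/s6.png')
cv2.imwrite('pics/c6.png',cv2.resize(a[110:230,170:310],None,fx=5,fy=5,interpolation=cv2.INTER_CUBIC))
E
```

```text
10.5833 F [-0.276 -0.112 -9.177] sd [0.347 0.494 0.637] tcp [0.535 0.16  0.282] [0. 0. 0.] 0.016020608557453436 mom [ 0.102  0.029 -0.006]
```

View pics/c6.png

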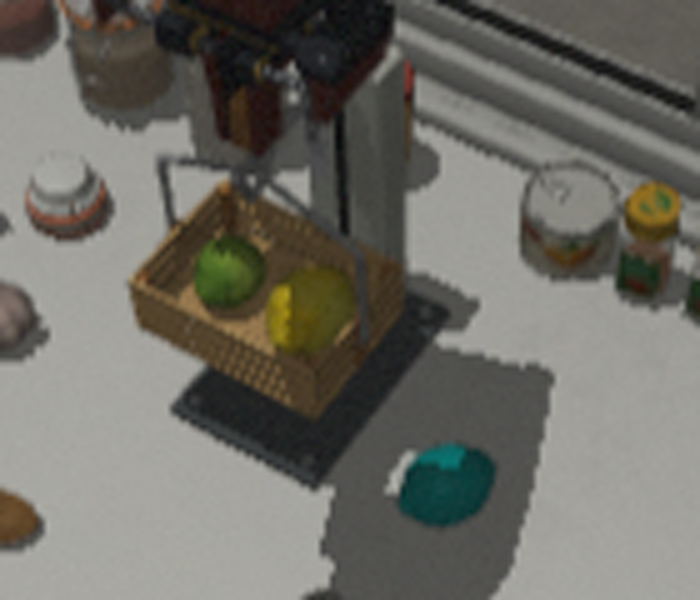

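>>> arm_command --targets '[{"jaw":0.5,"tx":0.12,"ty":0,"tz":0,"roll":0},{"jaw":0.5,"tx":0.26,"ty":0,"tz":0,"roll":0},{"jaw":0.5,"tx":0.4,"ty":0,"tz":0,"roll":0},{"jaw":0.5,"tx":0.54,"ty":0,"tz":0,"roll":0},{"jaw":0.5,"tx":0.66,"ty":0,"tz":0,"roll":0},{"jaw":0.5,"tx":0.77,"ty":0,"tz":0,"roll":0},{"jaw":0.5,"tx":0.88,"ty":0,"tz":0,"roll":0},{"jaw":0.5,"tx":1.0,"ty":0,"tz":0,"roll":0}]'

```text
clock: 11.3
tcp_pos: [0.5347, 0.1599, 0.2716]
tcp_rot: [-0.006, 0.707, 0.006, 0.707]
wrist_force: [-0.3, 0.7, -9.4]
gripper_width: 0.0156
```

>>> arm_command --targets '[{"jaw":0.5,"tx":0.12,"ty":0,"tz":0,"roll":0},{"jaw":0.5,"tx":0.25,"ty":0,"tz":0,"roll":0},{"jaw":0.5,"tx":0.38,"ty":0,"tz":0,"roll":0},{"jaw":0.5,"tx":0.51,"ty":0,"tz":0,"roll":0},{"jaw":0.5,"tx":0.64,"ty":0,"tz":0,"roll":0},{"jaw":0.5,"tx":0.77,"ty":0,"tz":0,"roll":0},{"jaw":0.5,"tx":0.89,"ty":0,"tz":0,"roll":0},{"jaw":0.5,"tx":1.0,"ty":0,"tz":0,"roll":0}]'

```text
clock: 11.97
tcp_pos: [0.5347, 0.1599, 0.2616]
tcp_rot: [-0.006, 0.707, 0.006, 0.707]
wrist_force: [-0.4, 0.0, -7.8]
gripper_width: 0.016
```

```bash
python3 tare.py 10;python3 - <<'E'
from h import *
p,d=snap('side','s7')
a=cv2.imread('pics/s7.png')
cv2.imwrite('pics/c7.png',cv2.resize(a[110:230,170:310],None,fx=5,fy=5,interpolation=cv2.INTER_CUBIC))
E
```

```text
12.4667 F [-0.551 -0.063 -7.803] sd [0.395 0.451 0.433] tcp [0.535 0.16  0.262] [0. 0. 0.] 0.016017161819828606 mom [ 0.06   0.136 -0.072]
```

View pics/c7.png

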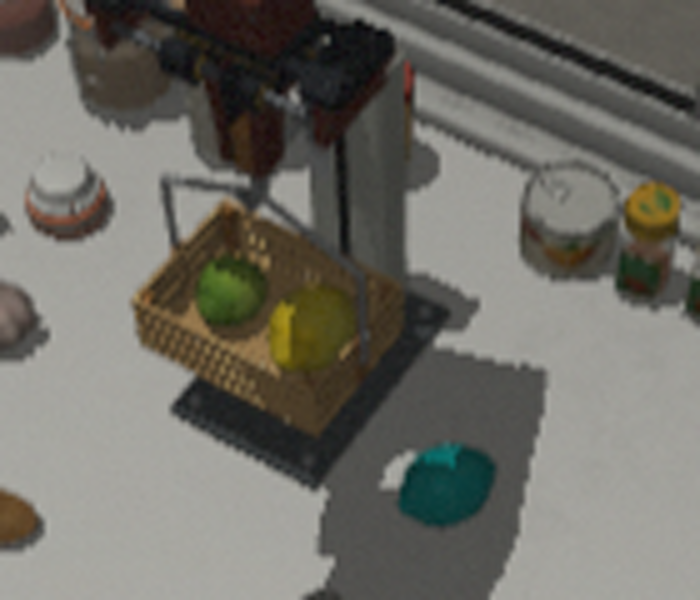

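>>> arm_command --targets '[{"jaw":0.5,"tx":0.12,"ty":0,"tz":0,"roll":0},{"jaw":0.5,"tx":0.28,"ty":0,"tz":0,"roll":0},{"jaw":0.5,"tx":0.45,"ty":0,"tz":0,"roll":0},{"jaw":0.5,"tx":0.62,"ty":0,"tz":0,"roll":0},{"jaw":0.5,"tx":0.79,"ty":0,"tz":0,"roll":0},{"jaw":0.5,"tx":0.96,"ty":0,"tz":0,"roll":0},{"jaw":0.5,"tx":1.12,"ty":0,"tz":0,"roll":0},{"jaw":0.5,"tx":1.25,"ty":0,"tz":0,"roll":0}]'

```text
clock: 13.18
tcp_pos: [0.5347, 0.1599, 0.2491]
tcp_rot: [-0.006, 0.707, 0.006, 0.707]
wrist_force: [-0.5, -0.4, -4.2]
gripper_width: 0.0158
```

>>> arm_command --targets '[{"jaw":0.5,"tx":0.12,"ty":0,"tz":0,"roll":0},{"jaw":0.5,"tx":0.28,"ty":0,"tz":0,"roll":0},{"jaw":0.5,"tx":0.45,"ty":0,"tz":0,"roll":0},{"jaw":0.5,"tx":0.62,"ty":0,"tz":0,"roll":0},{"jaw":0.5,"tx":0.79,"ty":0,"tz":0,"roll":0},{"jaw":0.5,"tx":0.96,"ty":0,"tz":0,"roll":0},{"jaw":0.5,"tx":1.12,"ty":0,"tz":0,"roll":0},{"jaw":0.5,"tx":1.25,"ty":0,"tz":0,"roll":0}]'

```text
clock: 13.85
tcp_pos: [0.5347, 0.1599, 0.2366]
tcp_rot: [-0.006, 0.707, 0.006, 0.707]
wrist_force: [-0.7, -0.8, -3.5]
gripper_width: 0.0161
```

```bash
python3 tare.py 20;python3 - <<'E'
from h import *
p,d=snap('side','s8')
a=cv2.imread('pics/s8.png')
cv2.imwrite('pics/c8.png',cv2.resize(a[110:230,170:310],None,fx=5,fy=5,interpolation=cv2.INTER_CUBIC))
E
```

```text
14.85 F [-0.78  -0.166 -3.395] sd [0.351 0.516 0.601] tcp [0.535 0.16  0.237] [0. 0. 0.] 0.015438923126210601 mom [0.003 0.065 0.001]
```

View pics/c8.png

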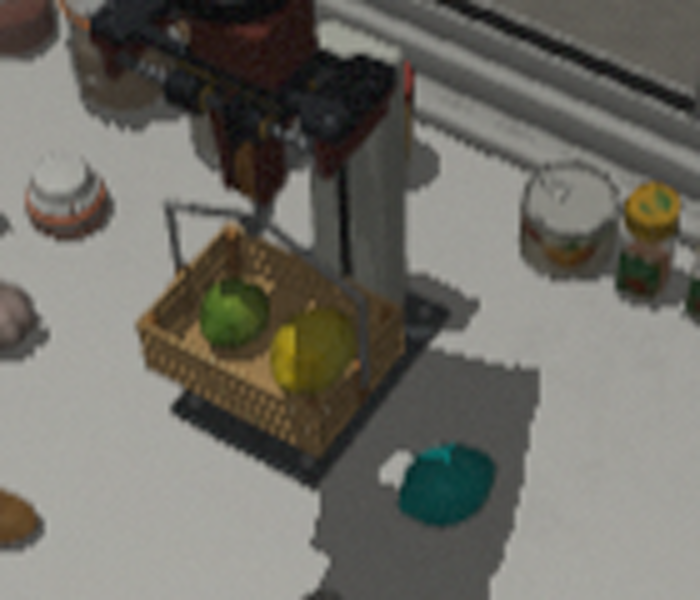

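>>> arm_command --targets '[{"jaw":0.5,"tx":0.12,"ty":0,"tz":0,"roll":0},{"jaw":0.5,"tx":0.28,"ty":0,"tz":0,"roll":0},{"jaw":0.5,"tx":0.45,"ty":0,"tz":-0.02,"roll":0},{"jaw":0.5,"tx":0.62,"ty":0,"tz":-0.04,"roll":0},{"jaw":0.5,"tx":0.79,"ty":0,"tz":-0.06,"roll":0},{"jaw":0.5,"tx":0.96,"ty":0,"tz":-0.08,"roll":0},{"jaw":0.5,"tx":1.1,"ty":0,"tz":-0.1,"roll":0},{"jaw":0.5,"tx":1.2,"ty":0,"tz":-0.1,"roll":0}]'

```text
clock: 15.57
tcp_pos: [0.5344, 0.16, 0.2249]
tcp_rot: [-0.006, 0.706, 0.006, 0.708]
wrist_force: [2.8, -0.8, -1.6]
gripper_width: 0.0159
```

```bash
python3 tare.py 60
```

```text
18.5667 F [ 4.803 -0.124 -1.322] sd [0.646 0.504 0.472] tcp [0.534 0.16  0.225] [0. 0. 0.] 0.015901628757852743 mom [-0.046 -1.064 -0.016]
```

>>> arm_command --targets '[{"jaw":0.5,"tx":0,"ty":0,"tz":0.02,"roll":0},{"jaw":0.5,"tx":0.05,"ty":0,"tz":0.04,"roll":0},{"jaw":0.5,"tx":0.12,"ty":0,"tz":0.06,"roll":0},{"jaw":0.5,"tx":0.2,"ty":0,"tz":0.085,"roll":0},{"jaw":0.5,"tx":0.3,"ty":0,"tz":0.085,"roll":0},{"jaw":0.5,"tx":0.4,"ty":0,"tz":0.085,"roll":0},{"jaw":0.5,"tx":0.46,"ty":0,"tz":0.085,"roll":0},{"jaw":0.5,"tx":0.5,"ty":0,"tz":0.085,"roll":0}]'

```text
clock: 19.23
tcp_pos: [0.5342, 0.1599, 0.2195]
tcp_rot: [-0.006, 0.707, 0.006, 0.707]
wrist_force: [1.9, 0.3, -0.5]
gripper_width: 0.0154
```

```bash
python3 tare.py 60
```

```text
22.2333 F [-0.47   0.675 -0.604] sd [1.34  0.491 0.548] tcp [0.534 0.16  0.22 ] [0. 0. 0.] 0.015601341121335271 mom [ 0.198  0.382 -0.014]
```

Run:
```python
from h import *
np.set_printoptions(precision=2,suppress=True)
F=[]
for i in range(24):
    r.capture('side');s=r.sense();F.append(np.r_[s['wrist_force'],s['moment'],s['tcp_pos']*1000])
F=np.array(F)
print(F.reshape(6,4,9).mean(1));print(s['clock'])
```

```text
[[ -1.68   0.27  -0.29   0.2    0.44  -0.02 534.42 159.9  219.64]
 [ -1.89   0.95  -0.97   0.18   0.45   0.   534.42 159.89 219.65]
 [ -2.4    1.01  -0.41   0.15   0.48   0.01 534.43 159.9  219.65]
 [ -2.19   0.64   0.13   0.18   0.5    0.03 534.42 159.9  219.65]
 [ -2.51   0.9   -0.65   0.18   0.51   0.01 534.43 159.9  219.64]
 [ -2.37   0.65  -0.58   0.17   0.52   0.02 534.45 159.9  219.66]]
23.4333
```

>>> arm_command --targets '[{"jaw":0.5,"tx":0.03,"ty":0,"tz":-0.01,"roll":0},{"jaw":0.5,"tx":0.08,"ty":0,"tz":-0.02,"roll":0},{"jaw":0.5,"tx":0.13,"ty":0,"tz":-0.03,"roll":0},{"jaw":0.5,"tx":0.18,"ty":0,"tz":-0.03,"roll":0},{"jaw":0.5,"tx":0.22,"ty":0,"tz":-0.03,"roll":0},{"jaw":0.5,"tx":0.26,"ty":0,"tz":-0.03,"roll":0},{"jaw":0.5,"tx":0.29,"ty":0,"tz":-0.03,"roll":0},{"jaw":0.5,"tx":0.3,"ty":0,"tz":-0.03,"roll":0}]'

```text
clock: 24.1
tcp_pos: [0.5344, 0.1599, 0.2167]
tcp_rot: [-0.006, 0.707, 0.006, 0.707]
wrist_force: [-2.1, 0.5, -0.3]
gripper_width: 0.0159
```

>>> arm_command --targets '[{"jaw":0.8,"tx":0,"ty":0,"tz":0,"roll":0},{"jaw":0.8,"tx":0,"ty":0,"tz":0,"roll":0},{"jaw":0.8,"tx":0,"ty":0,"tz":0,"roll":0},{"jaw":0.8,"tx":0,"ty":0,"tz":0,"roll":0},{"jaw":0.8,"tx":0,"ty":0,"tz":0,"roll":0},{"jaw":0.8,"tx":0,"ty":0,"tz":0,"roll":0},{"jaw":0.8,"tx":0,"ty":0,"tz":0,"roll":0},{"jaw":0.8,"tx":0,"ty":0,"tz":0,"roll":0}]' --squeeze 10

```text
clock: 24.77
tcp_pos: [0.5343, 0.1599, 0.2167]
tcp_rot: [-0.006, 0.707, 0.006, 0.707]
wrist_force: [-0.1, -1.2, -1.1]
gripper_width: 0.0157
```

Run:
```python
from h import *
np.set_printoptions(precision=2,suppress=True)
F=[]
for i in range(64):
    r.capture('side');s=r.sense();F.append(np.r_[s['wrist_force'],s['moment'],s['tcp_pos']*1000])
F=np.array(F)
print(F.reshape(8,8,9).mean(1));print(s['clock'],F.mean(0),s['gripper_width'])
```

```text
[[  0.12   0.44   0.01   0.07   0.    -0.01 534.31 159.91 216.73]
 [  0.18   0.11   0.01   0.08  -0.05  -0.01 534.3  159.92 216.72]
 [  0.79   0.05  -0.07   0.07  -0.12  -0.   534.28 159.92 216.72]
 [  0.91  -0.06   0.47   0.07  -0.19  -0.01 534.26 159.92 216.7 ]
 [  1.12   0.     0.09   0.07  -0.23   0.02 534.24 159.91 216.69]
 [  1.31   0.45   0.32   0.08  -0.28  -0.01 534.23 159.91 216.69]
 [  1.31   0.18   0.01   0.08  -0.28  -0.01 534.23 159.91 216.69]
 [  1.46   0.19  -0.07   0.09  -0.32  -0.01 534.22 159.91 216.69]]
27.9667 [  0.9    0.17   0.1    0.08  -0.18  -0.01 534.26 159.91 216.7 ] 0.016137598036823485
```

>>> arm_command --targets '[{"jaw":1.2,"tx":0,"ty":0,"tz":0.01,"roll":0},{"jaw":1.4,"tx":0,"ty":0,"tz":0.01,"roll":0},{"jaw":1.5,"tx":0,"ty":0,"tz":0.01,"roll":0},{"jaw":1.6,"tx":0,"ty":0,"tz":0.01,"roll":0},{"jaw":1.7,"tx":0,"ty":0,"tz":0.01,"roll":0},{"jaw":1.8,"tx":0,"ty":0,"tz":0.01,"roll":0},{"jaw":2.0,"tx":0,"ty":0,"tz":0.01,"roll":0},{"jaw":2.4,"tx":0,"ty":0,"tz":0.01,"roll":0}]' --squeeze 3

```text
clock: 28.63
tcp_pos: [0.5341, 0.1599, 0.2166]
tcp_rot: [-0.006, 0.707, 0.006, 0.707]
wrist_force: [0.2, 0.1, -0.6]
gripper_width: 0.0226
```

```bash
python3 tare.py 6
python3 - <<'E'
from h import *
p,d=snap('side','s9')
a=cv2.imread('pics/s9.png')
cv2.imwrite('pics/c9.png',cv2.resize(a[110:230,170:310],None,fx=5,fy=5,interpolation=cv2.INTER_CUBIC))
E
```

```text
28.9333 F [-0.593 -0.267  0.285] sd [0.506 0.381 0.507] tcp [0.534 0.16  0.217] [0. 0. 0.] 0.02352349536286754 mom [0.055 0.027 0.005]
```

View pics/c9.png

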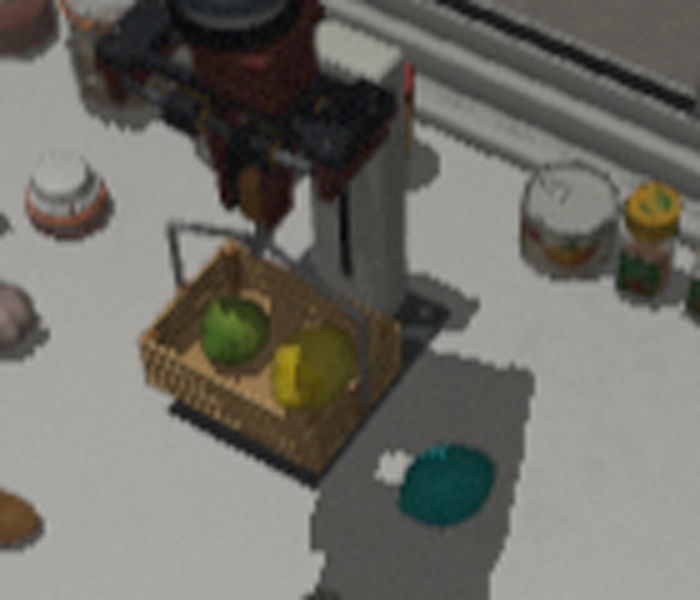

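>>> arm_command --targets '[{"jaw":2.8,"tx":0,"ty":0,"tz":0,"roll":0},{"jaw":3.3,"tx":0,"ty":0,"tz":0,"roll":0},{"jaw":3.9,"tx":0,"ty":0,"tz":0,"roll":0},{"jaw":4.5,"tx":0,"ty":0,"tz":0,"roll":0},{"jaw":5,"tx":0,"ty":0,"tz":0,"roll":0},{"jaw":5.5,"tx":0,"ty":0,"tz":0,"roll":0},{"jaw":5.5,"tx":0,"ty":0,"tz":0,"roll":0},{"jaw":5.5,"tx":0,"ty":0,"tz":0,"roll":0}]'

```text
clock: 29.65
tcp_pos: [0.5343, 0.1599, 0.2167]
tcp_rot: [-0.006, 0.707, 0.006, 0.707]
wrist_force: [-0.7, 0.0, -0.6]
gripper_width: 0.0547
```

```bash
cat > chk.py <<'E'
from h import *
import sys
t=sys.argv[1]
p,d=snap('side',t)
a=cv2.imread(f'pics/{t}.png')
cv2.imwrite(f'pics/c_{t}.png',cv2.resize(a[110:230,170:310],None,fx=5,fy=5,interpolation=cv2.INTER_CUBIC))
P=pts('side',d).reshape(-1,3)
n=(abs(P[:,0]-.534)<.075)&(abs(P[:,1]-.16)<.13)
q=P[n&(P[:,2]>.075)&(P[:,2]<.105)]
# tilt of the rim: fit plane to upper boundary per corner bin
for sx in(-1,1):
    for sy in(-1,1):
        c=n&(sx*(P[:,0]-.534)>.03)&(sy*(P[:,1]-.16)>.05)&(P[:,2]<.12)
        print(sx,sy,c.sum(),np.percentile(P[c][:,2],97).round(4))
print(cv2.minAreaRect(q[:,:2].astype(np.float32)*1000),r.sense()['clock'],r.sense()['wrist_force'])
E
python3 chk.py s10
```

```text
-1 -1 344 0.0889
-1 1 262 0.0896
1 -1 249 0.0894
1 1 88 0.0913
((533.3816528320312, 160.78445434570312), (113.28047180175781, 161.4994659423828), 1.179650068283081) 29.7 [-0.20362989 -0.6226892   0.4177442 ]
```

View pics/c_s10.png

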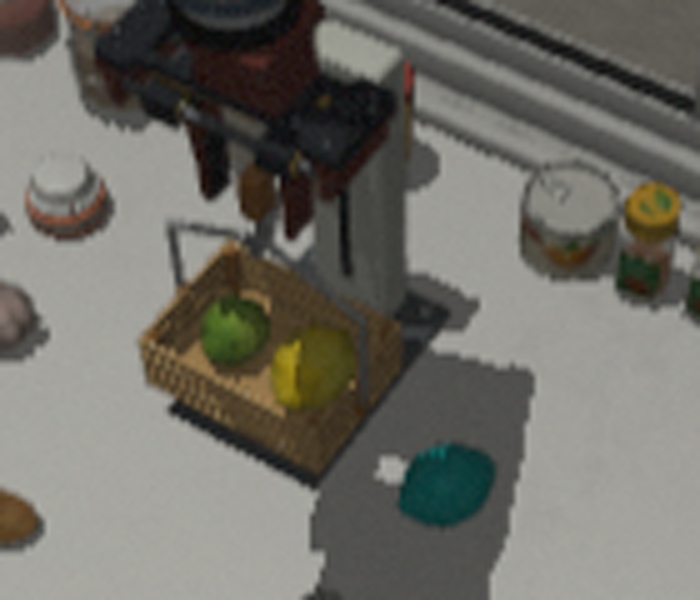

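The basket hangs level between the open fingers (grip at about 257,195, rim corners within 2 mm of each other). Next I back the gripper straight up.

>>> arm_command --targets '[{"jaw":5.5,"tx":-0.5,"ty":0,"tz":0,"roll":0},{"jaw":5.5,"tx":-1.5,"ty":0,"tz":0,"roll":0},{"jaw":5.5,"tx":-3,"ty":0,"tz":0,"roll":0},{"jaw":5.5,"tx":-5,"ty":0,"tz":0,"roll":0},{"jaw":5.5,"tx":-7,"ty":0,"tz":0,"roll":0},{"jaw":5.5,"tx":-9,"ty":0,"tz":0,"roll":0},{"jaw":5.5,"tx":-10.5,"ty":0,"tz":0,"roll":0},{"jaw":5.5,"tx":-11,"ty":0,"tz":0,"roll":0}]'

```text
clock: 30.37
tcp_pos: [0.5355, 0.1602, 0.3304]
tcp_rot: [-0.005, 0.705, 0.006, 0.709]
wrist_force: [1.0, 0.7, -0.5]
gripper_width: 0.0547
```

```bash
python3 tare.py 20; python3 chk.py s11; python3 chk.py s12
```

```text
31.3667 F [-0.037 -0.013 -0.012] sd [0.461 0.356 0.58 ] tcp [0.534 0.16  0.327] [0.    0.    0.001] 0.05512221979128377 mom [ 0.033  0.108 -0.016]
-1 -1 337 0.0883
-1 1 265 0.0897
1 -1 251 0.0877
1 1 89 0.0911
((534.1831665039062, 160.85330200195312), (112.596923828125, 159.50169372558594), 1.5928230285644531) 31.4167 [-0.19515158 -0.17949923  0.93355024]
-1 -1 337 0.0883
-1 1 266 0.0893
1 -1 251 0.089
1 1 88 0.09
((534.0313110351562, 160.55230712890625), (113.5769271850586, 161.12017822265625), 0.5017203688621521) 31.4667 [0.53112445 0.88775397 0.1589442 ]
```

View pics/c_s12.png

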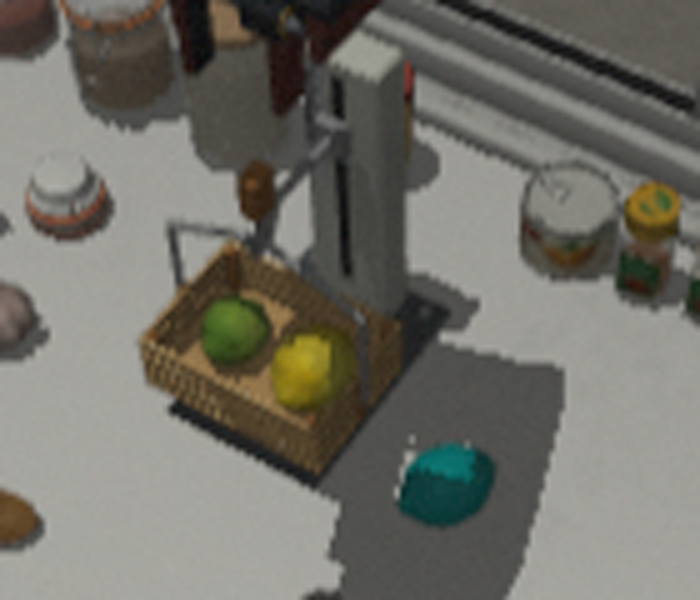

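```bash
python3 -c "
from station import r
print(r.finish_job())"
```

```text
the job is handed in; nothing more can be done
None
```

The basket is hanging by its bail in the scale's hook and the job is handed in; handing in returned no verdict.

- **Weight:** I lifted the basket by its grip. The wrist force read about 9.6 N, which is roughly 0.97 kg, close to the top of the stated range.
- **Lowering:** I turned it about 24°, brought the bail over the hook tip from the -x side, and lowered it at 21 mm/s or less. I stopped when the wrist carried 0.1 ± 0.07 N, then loosened the grip, opened the jaws and backed straight up.
- **Last checks:** Two pictures taken after I backed off agree. The basket hangs level, with its rim corners within about 3 mm of each other, and neither picture shows any swing. The rim height puts the hook about 56 mm down (limit 60), both fruits are inside, and the wrist reads about 0 N.
- **Disagreement:** Near the end, a 1 mm sideways correction I made caused about 5 N of sideways force on the wrist. I put this down to the wire sticking in the trough rather than the fingers touching the scale, and I undid it. The sideways force then drifted between about -2.5 and +1.5 N, and was still about 1.5 N shortly before I opened the jaws.
- **Not measured:** I never saw the hook's speed directly, only the arm's commanded speed. I did not measure the bystanders' positions again; none of my moves came near them.

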